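Dock the telescoping bench lamp and hold it up at full height

ROBOT

A 6-joint arm with a two-finger parallel gripper is mounted at the origin on the work surface. World frame = base frame: x ahead of the robot, y to its left, z up, the work surface at z = 0. Lengths are in m, angles in rad, forces in N, time in s.
With the tool pointing down it reaches from about 0.25 to 0.725 m from the base axis. Payload 4 kg.
Tool frame: the origin (TCP) lies midway between the tips of the shut fingers; the grasp point (between the pads) lies 19 mm behind it; z points along the fingers, y is the line along which they close (so a half turn about z gives the same grasp; the last joint's range is limited). The gripper opens to 85 mm and grips with 20 to 120 N. Pads are 22 mm wide; open, the fingers measure 114 mm over their backs; the gripper's body (76 mm by 85 mm) begins 54 mm behind the grasp point. The pads swing forward as they close: fully open they stand 13 mm farther back than shut.
Start: joints at [-1.128, 0.241, 0.005, 1.335, 0, 1.571], TCP at [0.214, -0.452, 0.191] pointing down, gripper open.
Joint ranges: [-2.72, 2.72], [-1.05, 1.87], [-1.09, 1.28], [-1.99, 2.15], [-1.42, 1.44], [-3.14, 3.14]. Speed limits (rad/s): [2.79, 2.79, 3.14, 3.14, 3.14, 3.14].

INTERFACE

Orientations are given as a unit quaternion [x, y, z, w].
In Python, from workcell import bot, camera, job_done gives the robot as it stands.
- The arm moves only by the tool carry_out, never from a script. Its argument "plan" is a list of rows, each an object of numbers: "dx", "dy", "dz": the shift along the tool's x, y, z in mm; "twist": the turn about the tool's z in degrees; "fingers": the closure, from -1 (fully open) to 1 (shut). In form: [{"dx": .., "dy": .., "dz": .., "twist": .., "fingers": ..}, ...]. A call has exactly 5 rows; each row is the pose to reach, as a shift and turn from the pose commanded when the call began, along the tool's axes at that moment; what a row does not reach only later rows make up. A row lasts 1/12 s, in which the tool goes at most 41.7 mm and 7.16 degrees, less where a joint would pass 70% of its speed; a pose out of reach is approached as far as the arm can. A call with a gripper value outside its range is refused whole. The fingers move at their own pace and stop on an object; the grip force is fixed at half the most. Time passes only in rows, so rows that repeat a pose let the fingers close, or fill a call up. It gives the time, the measured TCP pose, the force, the opening and the grip force at its end, in the units of the state.
- bot.get_obs(): the state, without advancing time (a new reading comes with each control period).
- camera(name): name is "scene" or "side" or "wrist"; returns a dict with "image" (400x640x3 uint8, red, green, blue), "intrinsics" (3x3 intrinsics, pixels), "eye" and "attitude" of the camera in the world. Camera axes: x right, y down, z forward; pixel columns grow to the right and rows downward; lengths in m; the calibration is good to about 2 mm. A picture is of the moment at which its call begins. There is no depth.
- job_done(): hands the job in; it is judged then, once.
The state is a dict: "clock": time; "joint_pos": joint angles; "joint_vel": joint speeds; "tau": joint torques, N m; "eef_pos": TCP position; "tool_rot": TCP orientation; "ft_force": force on the tool from outside, world axes, zero at the start; "ft_torque": the same for the moment, N m; "grip_width": finger opening in m; "grasp_force": force on a finger pad.
Only numpy, scipy, OpenCV 4.12 (cv2) and the standard library are available. Lean on these libraries where they do the work, as an engineer would, in place of code of your own. Each camera call takes 0.05 s, during which the arm holds its last target. There are 200 camera calls.

TASK

Stand the telescoping lamp in the welding stand: lower its rectangular foot gently (not dropped) into the stand's pocket so that it sits flat and square, with the light over the ring clamp and the mast still pushed down. Then squeeze the orange button on the lamp's head and draw the mast up, past its first stop, until it meets its second stop, without lifting the foot out of the pocket. Finish holding the head up there with the gripper, while I come to tighten the thumbscrew; leave the torch, the wire spool and the ring box where they are.

Things in the scene. Friction and masses are not known exactly. Their poses are not given: they have to be found in the camera images.
- lamp: Loose upright bench lamp, 0.85 kg (foot and outer tube 0.6). Origin: middle of the foot's underside; z up; light out to -y, orange button on +y. Foot: dark steel, 64 (x) x 80 (y) x 14 mm. Aluminium outer tube 24 mm across, to 128 mm up; black collar 32 mm across at 112-128 mm with a loose thumbscrew out to x = +31 mm. Mast down, the grey head spans 130-186 mm.
- head (a point): Middle of the grey head on the sliding mast, at button height: 166 mm above the foot's underside with the mast down; rises with it; axes as lamp. Head 30 (x) x 34 (y) mm, from 36 mm below to 20 mm above this point; flat +x, -x, -y faces, the button on +y. Held by its x faces, the button stays out. An 11 mm rod 29 mm below this point carries the light to -y.
- light (a point): Middle of the lit underside of the light, a black disc 44 mm across and about 20 mm high, 72 mm from the mast's axis to -y; its top is 21 mm below head.
- button (a point): Middle of the outer face of the orange button, 18 (x) x 22 mm high, 8 mm out of the head's +y face; pressed along -y. Head and button measure 42 mm along y, 37 mm with the button fully in: closing the gripper across them along y squeezes it (1.2 N to start, 2.2 N fully in).
- release (a joint): Travel of the orange button: 0 out, 0.005 m fully in; springs back when let go. The lock is free beyond about 0.0035 m.
- mast (a joint): Extension of the mast: 0 down (start), first stop 0.045 m, second stop 0.090 m (end of travel). Button out: a pin locks it at 0 (2 mm play) and catches at the first stop; lifting the head lifts the lamp. Button held in: slides freely (under 1 N friction, 2.5 N weight). Nothing locks at the second stop: let go, it sinks to the first. Pulling on there lifts the foot (about 6 N).
- stand: Black welding stand fixed to the bench, 150 (x) x 222 (y) x 22 mm high; origin under its middle at bench height. It has the pocket towards its +y end, and a ring clamp on a steel plate.
- pocket (a point): Middle of the pocket's floor in the stand, 10 mm above the bench, 12 mm below the stand's top; axes as stand. Pocket 68 (x) x 84 (y) mm: 2 mm clearance each side of the foot; bright 45 degree lead-in faces 5 mm wide round its mouth. The lamp goes in with its y along the pocket's y, light to -y over the ring clamp.
- work (a point): The brass ring held in the ring clamp, 75 mm from the pocket's middle to -y, 72 mm above the bench; fixed to the stand (top at 82 mm).
- torch: Red hand torch standing on its 60 mm base, 113 mm high; origin under its middle. To be left alone.
- spool: Black spool of brass wire lying flat, 56 mm across, 24 mm high; origin under its middle. To be left alone.
- ringbox: Small blue and white ring box, 56 x 51 x 38 mm; origin under its middle. To be left alone.

How it is judged:
By the outcome, as a careful person would: the job done as asked, in the order asked, and still so for the second after the job is handed in, while the arm keeps its last pose, push and grip.
It also fails if it takes over 56 s, if anything falls off the work surface, if the arm or the gripper's body presses on something with over 40 N, if the wrist force passes 120 N, or if a joint passes its speed limit or range.

## Working session

There is one attempt and no reset: what is moved stays moved. The work goes in short steps, Python scripts to look and compute and a tool call to move; the robot and the scene stay as the last step left them, time stands still between calls to the robot, and variables do not carry over. Pictures are saved under pics/ and viewed, at most 10 in all, crops included, and the job is handed in when it is done.

Besides the shell and the picture viewer there is one more tool, called after "Call:" as name(argument=value, ...) on one line, values as JSON. carry_out: Moves the arm, as the interface text tells. Its arguments: {"type":"object","properties":{"plan":{"type":"array","items":{"type":"object","properties":{"dx":{"type":"number"},"dy":{"type":"number"},"dz":{"type":"number"},"twist":{"type":"number"},"fingers":{"type":"number"}}}}},"required":["plan"]}

```bash
ls; mkdir -p pics
python3 - <<'E'
from workcell import bot,camera
import cv2,numpy as np
o=bot.get_obs();print({k:np.round(v,4).tolist() for k,v in o.items()})
for n in("scene","side"):
    c=camera(n);cv2.imwrite(f"pics/{n}0.png",c["image"][:,:,::-1]);print(n,np.round(c["intrinsics"],1).tolist(),np.round(c["eye"],4),np.round(c["attitude"],4))
E
```

```text
pics
{'clock': 0.0, 'joint_pos': [-1.128, 0.2414, 0.0037, 1.3352, -0.0, 1.5708], 'joint_vel': [0.0003, -0.0021, 0.0007, 0.0006, 0.0004, -0.0002], 'tau': [0.0007, -37.2318, 25.2407, 0.0171, 0.0001, 0.0], 'eef_pos': [0.2139, -0.4511, 0.1905], 'tool_rot': [0.9756, 0.2196, -0.0002, -0.001], 'ft_force': [-0.5015, -0.1222, 0.6247], 'ft_torque': [0.061, 0.0378, 0.0349], 'grasp_force': 0.0, 'grip_width': 0.0854}
scene [[367.4, 0.0, 321.9], [0.0, 367.4, 207.9], [0.0, 0.0, 1.0]] [1.1063 0.0016 0.8222] [ 0.6844  0.6502 -0.234  -0.2325]
side [[401.5, 0.0, 315.5], [0.0, 401.5, 194.0], [0.0, 0.0, 1.0]] [-0.0213  0.6688  0.6729] [-0.3045  0.8184 -0.4578  0.1672]
```

View pics/scene0.png

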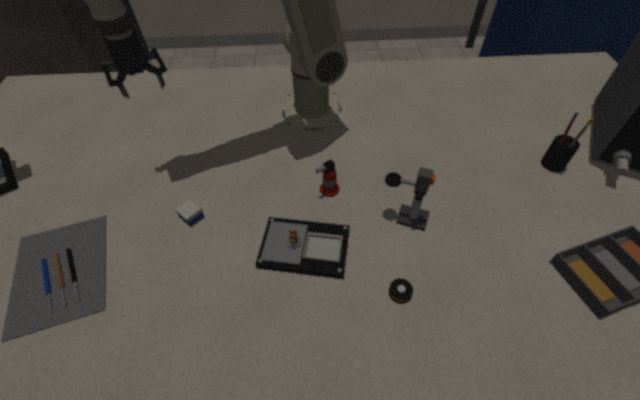

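View pics/side0.png

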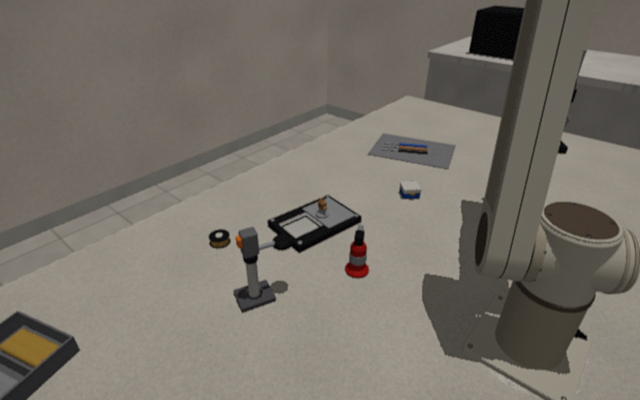

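Scene view: the stand is around (305,247) with its pocket at the right (+y). The lamp stands at (415,200) with its light to the left (-y), the torch is at (329,180) and the spool at (401,290). Next I enlarge the crops to measure.

Run:
```python
import cv2
a=cv2.imread("pics/scene0.png")[150:310,240:460];cv2.imwrite("pics/sc1.png",cv2.convertScaleAbs(cv2.resize(a,None,fx=3.5,fy=3.5,interpolation=2),alpha=1.7))
a=cv2.imread("pics/side0.png")[180:320,200:380];cv2.imwrite("pics/si1.png",cv2.convertScaleAbs(cv2.resize(a,None,fx=4,fy=4,interpolation=2),alpha=1.7))
```

```text
(no output)
```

View pics/sc1.png

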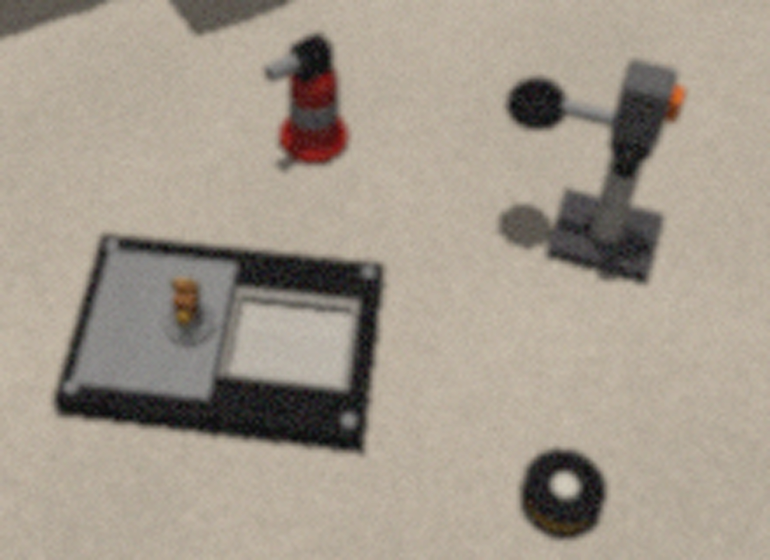

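View pics/si1.png

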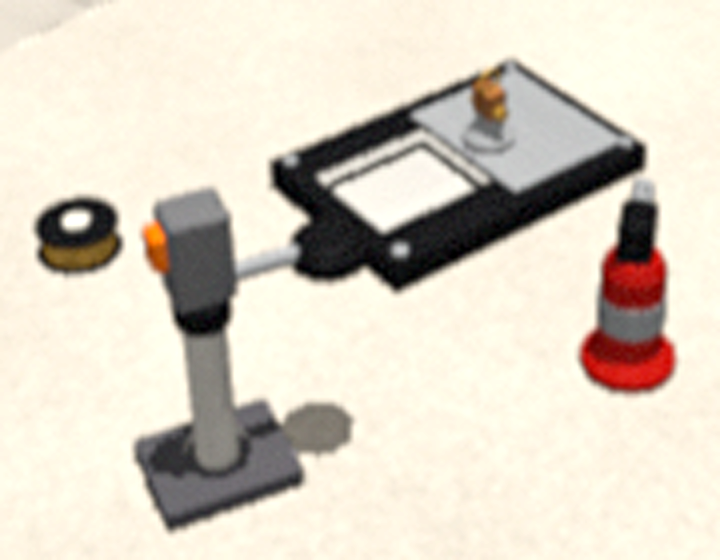

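The crops show the stand with its corners, pocket and ring clear. The lamp's light points left in the scene crop, and the button is at (678,102). I now fit the poses to both views.

```bash
cat > h.py <<'E'
import numpy as np,cv2
from scipy.optimize import least_squares
from scipy.spatial.transform import Rotation as R
CAM={"scene":([[367.4,0,321.9],[0,367.4,207.9],[0,0,1]],[1.1063,.0016,.8222],[.6844,.6502,-.234,-.2325]),
"side":([[401.5,0,315.5],[0,401.5,194],[0,0,1]],[-.0213,.6688,.6729],[-.3045,.8184,-.4578,.1672])}
def proj(P,cam):
    K,e,q=cam; c=(np.asarray(P)-e)@R.from_quat(q).as_matrix(); u=c@np.asarray(K).T
    return u[:,:2]/u[:,2:]
def world(L,p):
    L=np.asarray(L,float); c,s=np.cos(p[2]),np.sin(p[2])
    return np.c_[p[0]+c*L[:,0]-s*L[:,1],p[1]+s*L[:,0]+c*L[:,1],L[:,2]]
E
cat > fit.py <<'E'
from h import *
cr={"scene":lambda p:(np.array(p)+.5)/3.5-.5+[240,150],"side":lambda p:(np.array(p)+.5)/4-.5+[200,180]}
def fit(obs,p0,name):
    px={k:cr[k]([o[1] for o in v]) for k,v in obs.items()}
    def res(p,keys):
        out=[]
        for k in keys:
            L=np.array([o[0] for o in obs[k]],float)/1000
            if len(p)>3: L[[i for i,o in enumerate(obs[k]) if len(o)>2],1]+=p[3]
            out.append((proj(world(L,p),CAM[k])-px[k]).ravel())
        return np.concatenate(out)
    for keys in (list(obs),["scene"],["side"]):
        s=least_squares(lambda p:res(p,keys),p0,loss="soft_l1");print(name,keys,np.round(s.x,4),"rms px",np.round(np.sqrt(np.mean(s.fun**2)),2))
        if len(keys)>1:
            for k in keys: print("  ",k,np.round(res(s.x,[k]).reshape(-1,2),1).tolist())
fit({"scene":[((-75,-111,22),(104,236)),((-75,111,22),(382,264)),((75,111,0),(363,452)),((75,-111,0),(57,412)),((34,42,17),(351,390),1),((-34,42,17),(360,298),1)],
"side":[((-75,-111,22),(644,148)),((75,-111,22),(512,60)),((75,111,22),(272,160)),((-75,111,0),(398,291)),((34,-42,10),(423,145),1),((-34,42,17),(385,233),1),((-34,-42,17),(478,187),1)]},[.6,0,0,.05],"stand")
fit({"scene":[((-32,-40,14),(566,191)),((-32,40,14),(662,212)),((32,40,0),(645,282)),((32,-40,0),(549,258)),((0,-72,145),(536,102)),((-15,-17,186),(632,60)),((-15,17,186),(677,71)),((0,25,166),(678,104))],
"side":[((32,40,14),(137,443)),((-32,40,0),(168,527)),((-32,-40,0),(300,481)),((32,-40,14),(267,403)),((15,17,186),(157,207)),((-15,17,186),(170,229)),((-15,-17,186),(231,208)),((15,-17,186),(215,188))]},[.5,.2,0],"lamp")
for n,k,p in(("ring","scene",(185,298)),("torch base","scene",(313,145)),("spool top","scene",(563,490)),("spool top","side",(78,220)),("torch base","side",(628,362))):
    u=cr[k](p);K,e,q=CAM[k];d=R.from_quat(q).apply(np.linalg.inv(K)@[*u,1]);z={"ring":.072,"torch base":.01,"spool top":.024}[n]
    print(n,k,np.round(np.array(e)+d*(z-e[2])/d[2],3))
E
python3 fit.py
```

```text
stand ['scene', 'side'] [ 0.5831 -0.0361 -0.1897  0.0531] rms px 0.93
   scene [[-0.5, -1.3], [0.6, -0.7], [-0.2, -0.6], [0.3, 0.2], [-1.2, -1.4], [-0.7, 2.6]]
   side [[0.9, -0.9], [0.0, -0.7], [-0.8, -0.1], [-0.3, 0.7], [-1.2, 1.2], [-1.5, -0.1], [-0.1, -0.3]]
stand ['scene'] [ 0.5844 -0.0361 -0.1901  0.0554] rms px 1.03
stand ['side'] [ 0.5823 -0.0357 -0.1905  0.0501] rms px 0.65
lamp ['scene', 'side'] [ 0.5032  0.2641 -0.3851] rms px 1.27
   scene [[-0.7, -1.2], [0.3, -0.1], [0.2, 0.7], [-1.5, -0.1], [0.4, -2.6], [-1.0, -1.3], [0.3, -1.2], [0.6, 0.2]]
   side [[-1.6, -1.5], [0.3, 1.4], [1.7, 0.3], [-0.9, -2.8], [-1.9, -2.6], [-0.4, 0.0], [0.7, 0.5], [-0.4, -2.4]]
lamp ['scene'] [ 0.5055  0.2642 -0.3463] rms px 0.8
lamp ['side'] [ 0.5012  0.2649 -0.4078] rms px 1.35
ring scene [ 0.59  -0.061  0.072]
torch base scene [0.398 0.04  0.01 ]
spool top scene [0.727 0.189 0.024]
spool top side [0.72  0.191 0.024]
torch base side [0.374 0.051 0.01 ]
```

```bash
cat > go.py <<'E'
# usage: go.py x y z(mm) phi(deg): shift in tool axes from the present pose; phi = world angle of tool x
import sys
from h import *
from workcell import bot
o=bot.get_obs();M=R.from_quat(o["tool_rot"]).as_matrix();phi=np.degrees(np.arctan2(M[1,0],M[0,0]))
print("t",round(float(o["clock"]),2),"tcp",np.round(1000*np.array(o["eef_pos"]),1),"phi",round(phi,2),"tilt",np.round(M[2],3),"F",np.round(o["ft_force"],1),"T",np.round(o["ft_torque"],2),"w",round(1000*float(o["grip_width"]),1),"g",round(float(o["grasp_force"]),1),"j6",round(np.degrees(o["joint_pos"][5]),1))
if len(sys.argv)>4:
    t=np.array(list(map(float,sys.argv[1:5])))
    print("dxyz",np.round(M.T@(t[:3]-1000*np.array(o["eef_pos"])),1),"twist",round(-((t[3]-phi+180)%360-180),2))
E
python3 go.py 500 258 275 68
```

```text
t 0.1 tcp [ 214.  -451.2  190.6] phi 25.37 tilt [-0.    -0.002 -1.   ] F [-0.  -0.5  0.3] T [ 0.01 -0.06  0.01] w 85.4 g 0.0 j6 90.0
dxyz [ 562.3 -518.4  -83.4] twist -42.63
```

Call:
carry_out(plan=[{"dx":20,"dy":-18,"dz":-25,"twist":-3,"fingers":-1},{"dx":46,"dy":-42,"dz":-45,"twist":-8,"fingers":-1},{"dx":73,"dy":-67,"dz":-63,"twist":-14,"fingers":-1},{"dx":102,"dy":-94,"dz":-76,"twist":-20,"fingers":-1},{"dx":132,"dy":-121,"dz":-83,"twist":-26,"fingers":-1}])

```text
clock: 0.52
eef_pos: [0.2821, -0.2849, 0.2758]
tool_rot: [0.9, 0.435, 0.0, 0.001]
ft_force: [1.2, -1.2, 0.4]
grip_width: 0.0857
grasp_force: 0.0
```

```bash
python3 go.py 500 258 275 68
```

```text
t 0.52 tcp [ 282.1 -284.9  275.8] phi 51.57 tilt [-0.     0.002 -1.   ] F [ 1.2 -1.2  0.4] T [ 0.01 -0.09 -0.01] w 85.7 g 0.0 j6 83.1
dxyz [ 5.607e+02 -1.668e+02  4.000e-01] twist -16.43
```

Call:
carry_out(plan=[{"dx":38,"dy":-11,"dz":0,"twist":-4,"fingers":-1},{"dx":76,"dy":-22,"dz":0,"twist":-8,"fingers":-1},{"dx":114,"dy":-34,"dz":0,"twist":-12,"fingers":-1},{"dx":152,"dy":-45,"dz":0,"twist":-16,"fingers":-1},{"dx":190,"dy":-56,"dz":0,"twist":-16.4,"fingers":-1}])

```text
clock: 0.93
eef_pos: [0.3565, -0.1006, 0.2743]
tool_rot: [0.83, 0.558, -0.0, 0.0]
ft_force: [0.7, -0.3, 0.1]
grip_width: 0.0851
grasp_force: 0.0
```

```bash
python3 go.py 500 258 275 68
```

```text
t 0.93 tcp [ 356.5 -100.6  274.3] phi 67.89 tilt [-0. -0. -1.] F [ 0.7 -0.3  0.1] T [-0.03 -0.05  0.  ] w 85.1 g 0.0 j6 96.4
dxyz [386.3  -2.   -0.7] twist -0.11
```

Call:
carry_out(plan=[{"dx":38,"dy":0,"dz":0,"twist":0,"fingers":-1},{"dx":78,"dy":0,"dz":0,"twist":0,"fingers":-1},{"dx":118,"dy":0,"dz":0,"twist":0,"fingers":-1},{"dx":158,"dy":-1,"dz":0,"twist":0,"fingers":-1},{"dx":190,"dy":-1,"dz":0,"twist":0,"fingers":-1}])

```text
clock: 1.35
eef_pos: [0.4277, 0.0765, 0.274]
tool_rot: [0.83, 0.558, -0.0, -0.0]
ft_force: [1.4, -0.0, -1.2]
grip_width: 0.0854
grasp_force: 0.0
```

Call:
carry_out(plan=[{"dx":35,"dy":0,"dz":0,"twist":0,"fingers":-1},{"dx":75,"dy":0,"dz":0,"twist":0,"fingers":-1},{"dx":110,"dy":0,"dz":0,"twist":0,"fingers":-1},{"dx":130,"dy":0,"dz":0,"twist":0,"fingers":-1},{"dx":130,"dy":0,"dz":0,"twist":0,"fingers":-1}])

```text
clock: 1.77
eef_pos: [0.4773, 0.1977, 0.2727]
tool_rot: [0.829, 0.559, -0.001, -0.001]
ft_force: [-0.9, -0.0, -0.2]
grip_width: 0.085
grasp_force: 0.0
```

```bash
python3 - <<'E'
from workcell import camera
import cv2,numpy as np
c=camera("wrist");cv2.imwrite("pics/w1.png",cv2.convertScaleAbs(c["image"][:,:,::-1],alpha=1.4));np.savez("w1.npz",K=c["intrinsics"],e=c["eye"],q=c["attitude"]);print(c["intrinsics"],c["eye"],c["attitude"])
E
python3 go.py 503 264 275 68
```

```text
[[349.01414453   0.         318.49930998]
 [  0.         349.01414453 201.12773794]
 [  0.           0.           1.        ]] [0.50662462 0.26920849 0.45400069] [ 0.97033578 -0.18810015 -0.03013086  0.14885881]
t 1.82 tcp [476.6 195.7 273. ] phi 67.96 tilt [-0.002 -0.002 -1.   ] F [ 0.2  0.2 -0.7] T [-0.01  0.03  0.02] w 85.7 g 0.0 j6 134.4
dxyz [73.2 -1.1 -2.2] twist -0.04
```

View pics/w1.png

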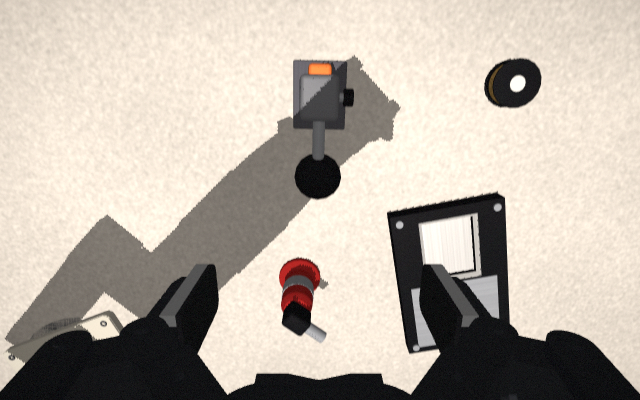

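The wrist view shows the lamp from above, with the head at (320,97), the button at (320,69), the light at (318,177) and the thumbscrew to the right. The stand's pocket is at (450,245). I zoom in on both.

Run:
```python
import cv2,numpy as np
a=cv2.imread("pics/w1.png");f=lambda r:cv2.resize(r,None,fx=3.4,fy=3.4,interpolation=2)
cv2.imwrite("pics/w1z.png",np.hstack([f(a[45:215,280:370]),f(a[185:355,380:520])]))
```

```text
(no output)
```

View pics/w1z.png

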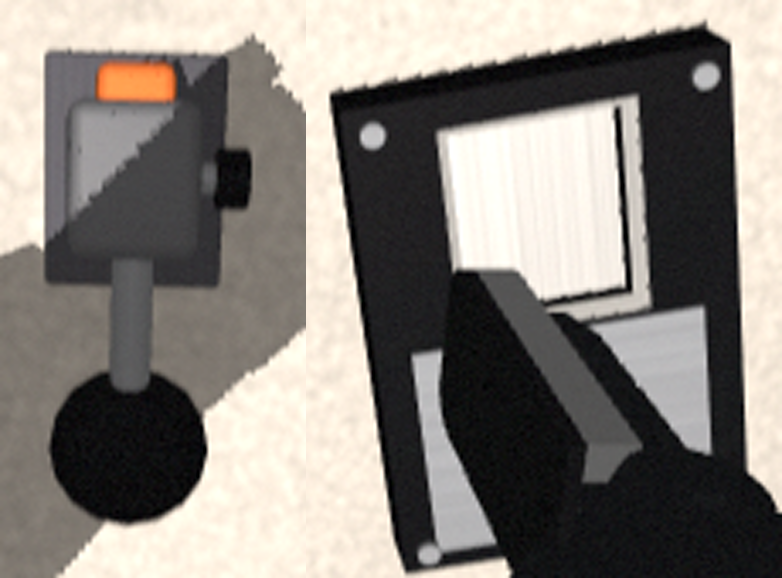

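```bash
cat > fw.py <<'E'
from h import *
d=np.load("w1.npz");C=(d["K"],d["e"],d["q"])
cl=lambda p:(np.array(p)+.5)/3.4-.5+[280,45]
cs=lambda p:(np.array(p)-[306,0]+.5)/3.4-.5+[380,185]
def fit(o,cr,p0,n):
    L=np.array([a for a,b in o],float)/1000;u=cr([b for a,b in o])
    def r(p):
        l=L.copy(); 
        if len(p)>3: l[:POCK,1]+=p[3]
        return (proj(world(l,p),C)-u).ravel()
    s=least_squares(r,p0,loss="soft_l1",f_scale=.5);print(n,np.round(s.x,4),"yaw",round(np.degrees(s.x[2]),2),np.round(r(s.x).reshape(-1,2),1).tolist())
    return s.x
fit([((-32,40,14),(45,51)),((32,40,14),(228,57)),((-32,-40,14),(45,282)),((32,-40,14),(218,286))],cl,[.5,.26,-.38],"foot only")
fit([((-32,40,14),(45,51)),((32,40,14),(228,57)),((-32,-40,14),(45,282)),((32,-40,14),(218,286)),((0,-72,145),(128,446)),((0,25,177),(137,63))],cl,[.5,.26,-.38],"lamp")
POCK=6
p=fit([((39,47,22),(638,95)),((39,-47,22),(651,305)),((-39,47,22),(438,132)),((34,-42,17),(633,290)),((34,-42,10),(627,288)),((34,42,10),(614,107)),((75,111,0),(706,26)),((75,111,22),(729,45)),((-75,111,0),(332,97))],cs,[.583,-.036,-.19,.053],"stand")
print("pocket",world([[0,p[3],.01]],p))
E
python3 fw.py
```

```text
foot only [ 0.5044  0.2649 -0.407 ] yaw -23.32 [[-0.3, -0.5], [0.4, -0.9], [-0.4, 1.0], [0.3, 1.0]]
lamp [ 0.5046  0.2648 -0.4064] yaw -23.28 [[-0.2, -0.5], [0.6, -0.9], [-0.3, 0.9], [0.4, 1.0], [-0.1, 3.9], [-0.1, -0.5]]
stand [ 0.5855 -0.037  -0.1896  0.0501] yaw -10.86 [[0.2, 0.1], [0.4, 1.0], [-0.4, -0.1], [0.3, 1.1], [-0.1, -0.7], [-0.1, -2.3], [-0.5, 0.7], [1.0, -0.2], [-0.7, -0.2]]
pocket [[0.59491819 0.01219742 0.01      ]]
```

```bash
python3 go.py 504.6 264.8 147 66.7
```

```text
t 1.82 tcp [476.6 195.7 273. ] phi 67.96 tilt [-0.002 -0.002 -1.   ] F [ 0.2  0.2 -0.7] T [-0.01  0.03  0.02] w 85.7 g 0.0 j6 134.4
dxyz [ 74.8   0.3 125.8] twist 1.26
```

Call:
carry_out(plan=[{"dx":25,"dy":0,"dz":0,"twist":1.3,"fingers":-1},{"dx":55,"dy":0,"dz":5,"twist":1.3,"fingers":-1},{"dx":74,"dy":0,"dz":30,"twist":1.3,"fingers":-1},{"dx":75,"dy":0,"dz":60,"twist":1.3,"fingers":-1},{"dx":75,"dy":0,"dz":75,"twist":1.3,"fingers":-1}])

```text
clock: 2.23
eef_pos: [0.5036, 0.2625, 0.1957]
tool_rot: [0.836, 0.548, -0.003, -0.0]
ft_force: [-0.4, -0.5, -0.4]
grip_width: 0.0853
grasp_force: 0.0
```

```bash
python3 go.py 504.6 264.8 147 66.7
```

```text
t 2.23 tcp [503.6 262.5 195.7] phi 66.48 tilt [-0.004 -0.003 -1.   ] F [-0.4 -0.5 -0.4] T [-0.03  0.02 -0.01] w 85.3 g 0.0 j6 141.1
dxyz [ 2.7  0.2 48.7] twist -0.22
```

Call:
carry_out(plan=[{"dx":1,"dy":0,"dz":20,"twist":0,"fingers":-1},{"dx":1,"dy":0,"dz":40,"twist":0,"fingers":-1},{"dx":1,"dy":0,"dz":50,"twist":0,"fingers":-1},{"dx":1,"dy":0,"dz":50,"twist":0,"fingers":-0.5},{"dx":1,"dy":0,"dz":50,"twist":0,"fingers":0}])

```text
clock: 2.65
eef_pos: [0.5052, 0.2635, 0.1496]
tool_rot: [0.837, 0.548, -0.0, 0.0]
ft_force: [0.3, 0.7, -0.2]
grip_width: 0.0637
grasp_force: 0.0
```

Call:
carry_out(plan=[{"dx":0,"dy":0,"dz":0,"twist":0,"fingers":0.2},{"dx":0,"dy":0,"dz":0,"twist":0,"fingers":0.4},{"dx":0,"dy":0,"dz":0,"twist":0,"fingers":1},{"dx":0,"dy":0,"dz":0,"twist":0,"fingers":1},{"dx":0,"dy":0,"dz":0,"twist":0,"fingers":1}])

```text
clock: 3.07
eef_pos: [0.5057, 0.2646, 0.15]
tool_rot: [0.836, 0.548, 0.001, 0.0]
ft_force: [0.6, -0.6, 0.2]
grip_width: 0.0008
grasp_force: 0.0
```

```bash
python3 go.py 504.6 264.8 147 66.7
```

```text
t 3.07 tcp [505.7 264.6 150. ] phi 66.47 tilt [ 0.001  0.001 -1.   ] F [ 0.6 -0.6  0.2] T [0.03 0.05 0.02] w 0.8 g 0.0 j6 141.1
dxyz [-0.3 -1.1  3. ] twist -0.23
```

The fingers closed to 0.8 mm on nothing, so I look.

Run:
```python
from workcell import camera
import cv2,numpy as np
f=lambda n,y,x,s:cv2.convertScaleAbs(cv2.resize(camera(n)["image"][y[0]:y[1],x[0]:x[1],::-1],None,fx=s,fy=s,interpolation=2),alpha=1.5)
a=f("side",(150,330),(170,330),2.4);b=f("wrist",(100,400),(180,420),1.44)
cv2.imwrite("pics/miss.png",np.hstack([a,b[:a.shape[0]]]))
```

```text
(no output)
```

View pics/miss.png

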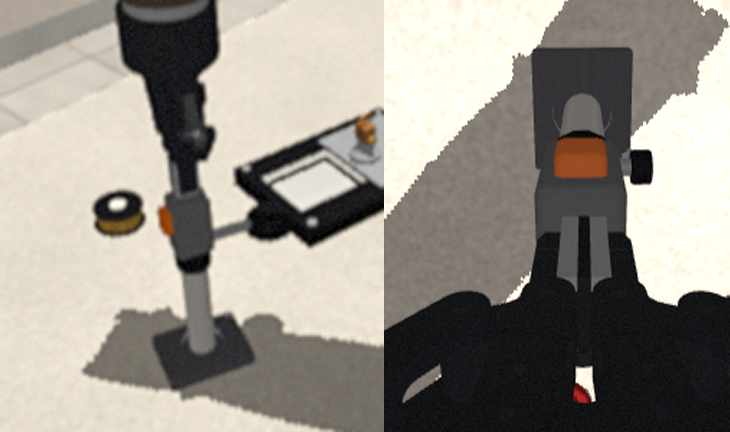

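Run:
```python
from h import *
from workcell import camera,bot
c=camera("wrist");C=(c["intrinsics"],c["eye"],c["attitude"]);print(c["eye"])
t=np.array(bot.get_obs()["eef_pos"]);print(t)
P=[t+[0,0,z] for z in(0,.02,.04,.06)]
for n,k in(("wrist",C),("side",CAM["side"])):
    print(n,"tool line",proj(P,k).round(0).tolist())
    print(n,"lamp foot corner -32,40 / 32,40 / head top / button",proj(world([[-.032,.04,.014],[.032,.04,.014],[0,0,.186],[0,.025,.166],[.031,0,.12]],[.5046,.2648,-.4064]),k).round(0).tolist())
```

```text
[0.5363478  0.33523667 0.33107595]
[0.50546059 0.26450851 0.14953483]
wrist tool line [[318.0, 235.0], [318.0, 251.0], [318.0, 270.0], [318.0, 295.0]]
wrist lamp foot corner -32,40 / 32,40 / head top / button [[282.0, 135.0], [353.0, 135.0], [316.0, 266.0], [316.0, 202.0], [365.0, 217.0]]
side tool line [[248.0, 244.0], [247.0, 237.0], [246.0, 229.0], [246.0, 221.0]]
side lamp foot corner -32,40 / 32,40 / head top / button [[240.0, 308.0], [232.0, 288.0], [247.0, 230.0], [236.0, 242.0], [245.0, 247.0]]
```

Run:
```python
from h import *
d=np.load("w1.npz");C=(d["K"],d["e"],d["q"])
ph=np.radians(67.96);t=np.array([.4766,.1957,.273]);X=np.array([np.cos(ph),np.sin(ph),0]);Y=np.array([np.sin(ph),-np.cos(ph),0])
for x in(-.011,0,.011):
  for z in(0,.013,.032,.05): print(x,z,proj([t+x*X-s*.0427*Y+[0,0,z] for s in(1,-1)],C).round(0).tolist())
```

```text
-0.011 0 [[244.0, 257.0], [393.0, 257.0]]
-0.011 0.013 [[239.0, 268.0], [398.0, 268.0]]
-0.011 0.032 [[231.0, 286.0], [407.0, 287.0]]
-0.011 0.05 [[220.0, 308.0], [416.0, 309.0]]
0 0 [[243.0, 239.0], [395.0, 239.0]]
0 0.013 [[238.0, 249.0], [400.0, 249.0]]
0 0.032 [[229.0, 266.0], [408.0, 267.0]]
0 0.05 [[218.0, 286.0], [419.0, 287.0]]
0.011 0 [[242.0, 221.0], [396.0, 221.0]]
0.011 0.013 [[236.0, 230.0], [401.0, 230.0]]
0.011 0.032 [[227.0, 245.0], [410.0, 245.0]]
0.011 0.05 [[216.0, 263.0], [421.0, 264.0]]
```

The pixels in both views put the finger tips about 37 mm above the reported TCP: the open tips in w1 fit z+50, less the 13 mm swing, and the shut tips sit level with the head's top at 186 mm. The lamp hasn't moved. I open the fingers, go 39 mm lower and grip again.

Call:
carry_out(plan=[{"dx":0,"dy":0,"dz":-10,"twist":0,"fingers":-1},{"dx":0,"dy":0,"dz":-10,"twist":0,"fingers":-1},{"dx":0,"dy":0,"dz":-10,"twist":0,"fingers":-1},{"dx":0,"dy":0,"dz":-10,"twist":0,"fingers":-1},{"dx":0,"dy":0,"dz":-10,"twist":0,"fingers":-1}])

```text
clock: 3.63
eef_pos: [0.5054, 0.2644, 0.1594]
tool_rot: [0.836, 0.548, -0.0, 0.0]
ft_force: [-0.4, 0.2, 0.5]
grip_width: 0.0606
grasp_force: 0.0
```

Call:
carry_out(plan=[{"dx":0,"dy":0,"dz":15,"twist":0,"fingers":-1},{"dx":0,"dy":0,"dz":35,"twist":0,"fingers":-1},{"dx":0,"dy":0,"dz":49,"twist":0,"fingers":-0.6},{"dx":0,"dy":0,"dz":49,"twist":0,"fingers":-0.2},{"dx":0,"dy":0,"dz":49,"twist":0,"fingers":0}])

```text
clock: 4.05
eef_pos: [0.5046, 0.264, 0.1096]
tool_rot: [0.836, 0.548, -0.001, -0.0]
ft_force: [-0.2, -0.7, 0.2]
grip_width: 0.0513
grasp_force: 0.0
```

Call:
carry_out(plan=[{"dx":0,"dy":0,"dz":0,"twist":0,"fingers":0.1},{"dx":0,"dy":0,"dz":0,"twist":0,"fingers":0.2},{"dx":0,"dy":0,"dz":0,"twist":0,"fingers":0.3},{"dx":0,"dy":0,"dz":0,"twist":0,"fingers":1},{"dx":0,"dy":0,"dz":0,"twist":0,"fingers":1}])

```text
clock: 4.47
eef_pos: [0.5057, 0.2652, 0.1119]
tool_rot: [0.836, 0.548, 0.001, -0.0]
ft_force: [-2.0, 1.0, 6.5]
grip_width: 0.0295
grasp_force: 60.1
```

```bash
python3 go.py
```

```text
t 4.47 tcp [505.7 265.2 111.9] phi 66.5 tilt [ 0.002  0.    -1.   ] F [-2.   1.   6.5] T [0.21 0.59 0.04] w 29.5 g 60.1 j6 141.1
```

Call:
carry_out(plan=[{"dx":0,"dy":0,"dz":-5,"twist":0,"fingers":1},{"dx":0,"dy":0,"dz":-15,"twist":0,"fingers":1},{"dx":0,"dy":0,"dz":-30,"twist":0,"fingers":1},{"dx":0,"dy":0,"dz":-45,"twist":0,"fingers":1},{"dx":0,"dy":0,"dz":-60,"twist":0,"fingers":1}])

```text
clock: 4.88
eef_pos: [0.5043, 0.2633, 0.1694]
tool_rot: [0.837, 0.548, -0.002, 0.0]
ft_force: [0.1, 0.9, -8.5]
grip_width: 0.0295
grasp_force: 60.6
```

```bash
python3 go.py 594 14 172 79.1
```

```text
t 4.88 tcp [504.3 263.3 169.4] phi 66.45 tilt [-0.004 -0.002 -1.   ] F [ 0.1  0.9 -8.5] T [ 0.05 -0.08 -0.02] w 29.5 g 60.6 j6 141.2
dxyz [-192.7  181.9   -2.2] twist -12.65
```

Call:
carry_out(plan=[{"dx":-12,"dy":11,"dz":0,"twist":-1,"fingers":1},{"dx":-32,"dy":30,"dz":0,"twist":-3,"fingers":1},{"dx":-54,"dy":51,"dz":0,"twist":-5,"fingers":1},{"dx":-76,"dy":72,"dz":0,"twist":-7,"fingers":1},{"dx":-98,"dy":93,"dz":0,"twist":-9,"fingers":1}])

```text
clock: 5.3
eef_pos: [0.5506, 0.1356, 0.169]
tool_rot: [0.79, 0.613, -0.002, -0.0]
ft_force: [0.0, 0.4, -8.6]
grip_width: 0.0292
grasp_force: 60.7
```

```bash
python3 go.py 594 14 172 79.1
```

```text
t 5.3 tcp [550.6 135.6 169. ] phi 75.59 tilt [-0.003 -0.003 -1.   ] F [ 0.   0.4 -8.6] T [ 0.11 -0.12  0.04] w 29.2 g 60.7 j6 118.3
dxyz [-107.    72.3   -2.9] twist -3.51
```

Call:
carry_out(plan=[{"dx":-24,"dy":16,"dz":0,"twist":-1,"fingers":1},{"dx":-50,"dy":34,"dz":0,"twist":-2,"fingers":1},{"dx":-76,"dy":51,"dz":0,"twist":-3,"fingers":1},{"dx":-96,"dy":65,"dz":0,"twist":-3.5,"fingers":1},{"dx":-106,"dy":72,"dz":0,"twist":-3.5,"fingers":1}])

```text
clock: 5.72
eef_pos: [0.5944, 0.0124, 0.1688]
tool_rot: [0.773, 0.634, -0.002, 0.0]
ft_force: [-0.3, -0.4, -7.9]
grip_width: 0.0293
grasp_force: 60.7
```

Call:
carry_out(plan=[{"dx":0,"dy":0,"dz":10,"twist":0,"fingers":1},{"dx":0,"dy":0,"dz":20,"twist":0,"fingers":1},{"dx":0,"dy":0,"dz":25,"twist":0,"fingers":1},{"dx":0,"dy":0,"dz":25,"twist":0,"fingers":1},{"dx":0,"dy":0,"dz":25,"twist":0,"fingers":1}])

```text
clock: 6.13
eef_pos: [0.5934, 0.0178, 0.1442]
tool_rot: [0.771, 0.636, -0.001, -0.001]
ft_force: [0.9, 0.6, -8.6]
grip_width: 0.0294
grasp_force: 60.7
```

```bash
python3 go.py 594 14 172 79.1
python3 - <<'E'
from workcell import camera
import cv2,numpy as np
D={}
for n in("wrist","side","scene"):
    c=camera(n);D[n]=c;cv2.imwrite(f"pics/hov_{n}.png",c["image"][:,:,::-1])
np.savez("w2.npz",K=D["wrist"]["intrinsics"],e=D["wrist"]["eye"],q=D["wrist"]["attitude"])
z=lambda n,y,x,s:cv2.convertScaleAbs(cv2.resize(D[n]["image"][y[0]:y[1],x[0]:x[1],::-1],None,fx=s,fy=s,interpolation=2),alpha=1.5)
a=z("wrist",(90,290),(220,440),2);a=z("wrist",(60,260),(220,420),2)
b=z("side",(180,280),(240,330),4);print(a.shape,b.shape)
cv2.imwrite("pics/hov.png",np.hstack([a,b]))
E
```

```text
t 6.13 tcp [593.4  17.8 144.2] phi 79.06 tilt [-0.001 -0.003 -1.   ] F [ 0.9  0.6 -8.6] T [ 0.1  -0.03  0.01] w 29.4 g 60.7 j6 102.7
dxyz [ -3.7   1.2 -27.8] twist -0.04
(400, 400, 3) (400, 360, 3)
```

View pics/hov.png

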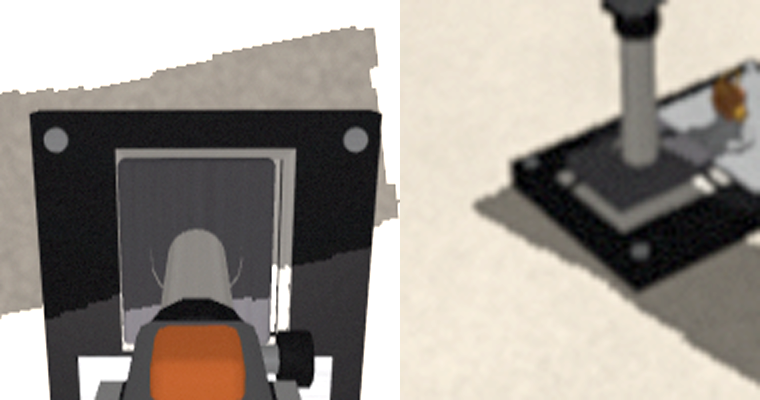

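Run:
```python
from h import *
d=np.load("w2.npz");C=(d["K"],d["e"],d["q"])
cr=lambda p:(np.array(p)+.5)/2-.5+[220,60]
def fit(o,p0,n):
    L=np.array([a for a,b in o],float)/1000;u=cr([b for a,b in o])
    r=lambda p:(proj(world(L,p),C)-u).ravel()
    s=least_squares(r,p0);print(n,np.round(s.x,4),"yaw",round(np.degrees(s.x[2]),2),np.round(r(s.x).reshape(-1,2),1).tolist());return s.x
# pocket frame: stand's +y edge lies at 111-off
for off in (51.,53.):
    k=111-off
    p=fit([((-39,47,22),(116,150)),((39,47,22),(296,149)),((-75,k,22),(31,113)),((75,k,22),(381,115)),((-39,-47,22),(123,350))],[.594,.014,-.19],"pocket%g"%off)
pm=fit([((-39,47,22),(116,150)),((39,47,22),(296,149))],[.594,.014,-.19],"mouth")
for h in(.030,.033,.036):
    l=fit([((-32,40,14+h*1000),(119,158)),((32,40,14+h*1000),(273,157))],[.594,.014,-.19],"foot h%g"%h)
    c,s=np.cos(p[2]),np.sin(p[2]);e=(p-l)[:2]*1000;print("  shift needed: world",e.round(1),"in stand x,y",np.round([c*e[0]+s*e[1],-s*e[0]+c*e[1]],1), "dyaw",np.degrees(p[2]-l[2]).round(2))
```

```text
pocket51 [ 0.5958  0.0129 -0.1915] yaw -10.97 [[-0.4, -1.3], [0.4, -0.7], [-0.8, 1.6], [1.1, 0.8], [-0.4, -0.2]]
pocket53 [ 0.596   0.0138 -0.1904] yaw -10.91 [[-0.4, -2.3], [0.4, -1.8], [-0.7, 3.1], [0.9, 2.0], [-0.3, -1.0]]
mouth [ 0.5959  0.012  -0.185 ] yaw -10.6 [[-0.3, 0.0], [0.3, 0.0]]
foot h0.03 [ 0.593   0.0191 -0.184 ] yaw -10.54 [[-1.5, 0.1], [1.5, 0.0]]
  shift needed: world [ 3.  -5.3] in stand x,y [ 3.9 -4.6] dyaw -0.37
foot h0.033 [ 0.5931  0.0194 -0.1839] yaw -10.54 [[-1.9, 0.1], [1.9, 0.1]]
  shift needed: world [ 2.9 -5.6] in stand x,y [ 3.9 -5. ] dyaw -0.37
foot h0.036 [ 0.5932  0.0198 -0.1839] yaw -10.54 [[-2.3, 0.1], [2.3, 0.1]]
  shift needed: world [ 2.8 -6. ] in stand x,y [ 3.9 -5.3] dyaw -0.37
```

The foot is above the pocket and square with it. The mouth shows about 23 px at the right against 3 px at the left, so the foot must shift about +3.5 mm in x and -5 mm in y.

Call:
carry_out(plan=[{"dx":-3,"dy":2,"dz":0,"twist":0.3,"fingers":1},{"dx":-5,"dy":3.5,"dz":2,"twist":0.3,"fingers":1},{"dx":-5,"dy":3.5,"dz":4,"twist":0.3,"fingers":1},{"dx":-5,"dy":3.5,"dz":6,"twist":0.3,"fingers":1},{"dx":-5,"dy":3.5,"dz":6,"twist":0.3,"fingers":1}])

```text
clock: 6.7
eef_pos: [0.5967, 0.0111, 0.1387]
tool_rot: [0.774, 0.634, -0.0, -0.0]
ft_force: [0.4, 0.1, -8.5]
grip_width: 0.0294
grasp_force: 60.6
```

```bash
python3 go.py 595.5 12.5 122 79.1;  python3 - <<'E'
from workcell import camera
import cv2,numpy as np
c=camera("wrist")
g=cv2.cvtColor(c["image"],cv2.COLOR_RGB2GRAY)
for r in (140,150,160): print(r,g[r,268:375].tolist())
E
```

```text
t 6.7 tcp [596.7  11.1 138.7] phi 78.65 tilt [-0.    -0.001 -1.   ] F [ 0.4  0.1 -8.5] T [0.08 0.04 0.03] w 29.4 g 60.6 j6 102.4
dxyz [ 1.2 -1.4 16.7] twist -0.45
140 [17, 18, 18, 102, 101, 98, 103, 105, 103, 55, 62, 102, 54, 40, 43, 41, 41, 41, 40, 41, 42, 41, 40, 40, 39, 39, 39, 40, 40, 40, 41, 38, 41, 41, 41, 40, 40, 40, 40, 39, 42, 42, 41, 41, 40, 42, 41, 41, 41, 42, 40, 43, 40, 41, 41, 41, 41, 40, 39, 41, 41, 40, 41, 41, 41, 40, 41, 42, 41, 42, 42, 39, 41, 41, 41, 40, 41, 43, 41, 42, 40, 40, 42, 42, 41, 39, 41, 40, 61, 103, 98, 102, 105, 104, 74, 16, 15, 20, 14, 18, 15, 16, 15, 18, 17, 16, 17]
150 [13, 15, 16, 60, 101, 101, 100, 104, 103, 101, 9, 43, 44, 45, 46, 45, 46, 44, 46, 48, 46, 47, 47, 46, 44, 47, 46, 46, 45, 47, 45, 47, 45, 46, 46, 44, 46, 47, 48, 46, 46, 46, 44, 47, 47, 47, 46, 45, 46, 48, 48, 48, 47, 46, 45, 45, 45, 45, 43, 47, 46, 47, 47, 48, 45, 45, 45, 45, 46, 47, 46, 47, 45, 46, 45, 47, 47, 47, 47, 45, 45, 47, 46, 46, 47, 47, 46, 45, 42, 69, 100, 103, 104, 102, 36, 15, 15, 16, 15, 14, 14, 15, 15, 18, 16, 13, 12]
160 [15, 16, 15, 13, 103, 102, 99, 103, 103, 102, 56, 29, 43, 46, 46, 47, 50, 44, 43, 46, 46, 47, 47, 45, 46, 44, 46, 46, 46, 46, 47, 45, 47, 44, 48, 45, 45, 47, 47, 48, 47, 45, 47, 45, 47, 46, 45, 47, 46, 48, 48, 48, 49, 47, 47, 45, 44, 44, 44, 46, 47, 49, 46, 47, 44, 46, 45, 46, 46, 44, 47, 46, 47, 45, 46, 46, 45, 44, 45, 46, 47, 44, 45, 47, 46, 46, 46, 43, 42, 89, 98, 104, 104, 102, 17, 18, 17, 12, 18, 11, 10, 15, 17, 14, 16, 14, 15]
```

Call:
carry_out(plan=[{"dx":1,"dy":-0.8,"dz":2,"twist":0,"fingers":1},{"dx":1,"dy":-0.8,"dz":4,"twist":0,"fingers":1},{"dx":1,"dy":-0.8,"dz":6,"twist":0,"fingers":1},{"dx":1,"dy":-0.8,"dz":7,"twist":0,"fingers":1},{"dx":1,"dy":-0.8,"dz":7,"twist":0,"fingers":1}])

```text
clock: 7.17
eef_pos: [0.5962, 0.0124, 0.1319]
tool_rot: [0.773, 0.634, -0.0, -0.0]
ft_force: [0.8, -0.7, -8.7]
grip_width: 0.0291
grasp_force: 60.7
```

```bash
python3 go.py 595.5 12.5 122 79.1;  python3 - <<'E'
from workcell import camera
import cv2,numpy as np
c=camera("wrist")
g=cv2.cvtColor(c["image"],cv2.COLOR_RGB2GRAY)
for r in (150,): print(r,g[r,268:285].tolist(),g[r,350:368].tolist())
for k in (290,345): print(k,g[105:150,k].tolist(),g[220:245,k].tolist())
E
```

```text
t 7.17 tcp [596.2  12.4 131.9] phi 78.67 tilt [-0.    -0.001 -1.   ] F [ 0.8 -0.7 -8.7] T [ 0.04  0.08 -0.01] w 29.1 g 60.7 j6 102.5
dxyz [-0.  -0.7  9.9] twist -0.43
150 [18, 12, 18, 97, 104, 101, 102, 105, 103, 80, 37, 43, 46, 48, 47, 48, 47] [44, 47, 45, 48, 47, 44, 44, 69, 102, 101, 101, 103, 104, 101, 14, 16, 14, 18]
290 [113, 109, 109, 107, 109, 88, 18, 14, 17, 19, 13, 16, 22, 15, 13, 14, 17, 19, 17, 17, 15, 17, 16, 16, 17, 61, 96, 94, 95, 96, 98, 109, 115, 98, 52, 40, 43, 46, 47, 47, 46, 48, 48, 48, 48] [96, 95, 88, 64, 50, 50, 50, 51, 49, 49, 51, 49, 49, 48, 50, 51, 51, 50, 51, 52, 50, 51, 50, 51, 52]
345 [111, 112, 112, 114, 98, 51, 15, 18, 18, 18, 17, 15, 16, 18, 15, 15, 19, 18, 18, 14, 17, 16, 18, 15, 38, 74, 96, 95, 97, 98, 102, 109, 108, 90, 39, 43, 44, 46, 46, 47, 46, 46, 48, 47, 46] [93, 89, 71, 49, 51, 51, 50, 50, 51, 52, 50, 51, 50, 51, 52, 50, 50, 52, 50, 52, 50, 50, 50, 51, 51]
```

Run:
```python
from h import *
from workcell import camera
c=camera("wrist");C=(c["intrinsics"],c["eye"],c["attitude"])
for y in(-.002,0,.002): print(y,[(z,np.round(proj(world([[0,.047,.022],[0,.04+y,z]],[.5955,.013,-.1915]),C)[:,1],1).tolist()) for z in(.031,.034)])
```

```text
-0.002 [(0.031, [129.3, 141.8]), (0.034, [129.3, 142.3])]
0 [(0.031, [129.3, 139.3]), (0.034, [129.3, 139.8])]
0.002 [(0.031, [129.3, 136.8]), (0.034, [129.3, 137.3])]
```

Call:
carry_out(plan=[{"dx":-1.2,"dy":0,"dz":1,"twist":0,"fingers":1},{"dx":-1.2,"dy":0,"dz":2.5,"twist":0,"fingers":1},{"dx":-1.2,"dy":0,"dz":4,"twist":0,"fingers":1},{"dx":-1.2,"dy":0,"dz":5.5,"twist":0,"fingers":1},{"dx":-1.2,"dy":0,"dz":6,"twist":0,"fingers":1}])

```text
clock: 7.68
eef_pos: [0.5961, 0.0112, 0.126]
tool_rot: [0.773, 0.634, -0.0, -0.0]
ft_force: [0.2, -0.8, -8.3]
grip_width: 0.0293
grasp_force: 60.7
```

```bash
python3 go.py
```

```text
t 7.68 tcp [596.1  11.2 126. ] phi 78.67 tilt [-0.    -0.001 -1.   ] F [ 0.2 -0.8 -8.3] T [ 0.05  0.01 -0.01] w 29.3 g 60.7 j6 102.4
```

Call:
carry_out(plan=[{"dx":0,"dy":0,"dz":1,"twist":0,"fingers":1},{"dx":0,"dy":0,"dz":2,"twist":0,"fingers":1},{"dx":0,"dy":0,"dz":3,"twist":0,"fingers":1},{"dx":0,"dy":0,"dz":4,"twist":0,"fingers":1},{"dx":0,"dy":0,"dz":4,"twist":0,"fingers":1}])

```text
clock: 8.1
eef_pos: [0.5964, 0.0111, 0.1232]
tool_rot: [0.773, 0.634, 0.0, 0.0]
ft_force: [-1.8, -0.1, -3.9]
grip_width: 0.0293
grasp_force: 61.5
```

```bash
python3 go.py
```

```text
t 8.1 tcp [596.4  11.1 123.2] phi 78.67 tilt [ 0.     0.001 -1.   ] F [-1.8 -0.1 -3.9] T [0.04 0.5  0.01] w 29.3 g 61.5 j6 102.4
```

Call:
carry_out(plan=[{"dx":0,"dy":0,"dz":0.5,"twist":0,"fingers":1},{"dx":0,"dy":0,"dz":1,"twist":0,"fingers":1},{"dx":0,"dy":0,"dz":1.5,"twist":0,"fingers":1},{"dx":0,"dy":0,"dz":2,"twist":0,"fingers":1},{"dx":0,"dy":0,"dz":2,"twist":0,"fingers":1}])

```text
clock: 8.52
eef_pos: [0.5965, 0.0111, 0.1219]
tool_rot: [0.773, 0.634, 0.001, 0.0]
ft_force: [-4.9, -0.2, 5.3]
grip_width: 0.0296
grasp_force: 62.5
```

```bash
python3 go.py;  python3 - <<'E'
from workcell import camera
import cv2,numpy as np
D={}
for n in("wrist","side"):
    c=camera(n);D[n]=c;cv2.imwrite(f"pics/in_{n}.png",c["image"][:,:,::-1])
z=lambda n,y,x,s:cv2.convertScaleAbs(cv2.resize(D[n]["image"][y[0]:y[1],x[0]:x[1],::-1],None,fx=s,fy=s,interpolation=2),alpha=1.5)
a=z("wrist",(60,260),(220,420),2)
b=z("side",(180,280),(240,330),4)
cv2.imwrite("pics/in.png",np.hstack([a,b]))
g=cv2.cvtColor(D["wrist"]["image"],cv2.COLOR_RGB2GRAY)
for r in (150,190): print(r,g[r,268:285].tolist(),g[r,350:368].tolist())
for k in (290,345): print(k,g[125:145,k].tolist())
E
```

```text
t 8.52 tcp [596.5  11.1 121.9] phi 78.67 tilt [ 0.     0.001 -1.   ] F [-4.9 -0.2  5.3] T [0.02 1.27 0.04] w 29.6 g 62.5 j6 102.4
150 [61, 105, 102, 100, 106, 105, 104, 58, 64, 118, 78, 46, 46, 48, 47, 48, 46] [47, 46, 45, 49, 48, 47, 47, 31, 103, 104, 102, 105, 105, 105, 82, 16, 14, 14]
190 [18, 15, 60, 106, 101, 101, 104, 105, 102, 34, 87, 114, 45, 43, 46, 48, 49] [48, 47, 46, 47, 47, 43, 41, 105, 104, 100, 104, 106, 103, 59, 14, 14, 15, 17]
290 [18, 16, 16, 17, 26, 67, 97, 95, 95, 98, 101, 109, 113, 101, 65, 42, 45, 45, 48, 44]
345 [17, 18, 17, 17, 37, 76, 98, 97, 99, 98, 103, 111, 111, 95, 52, 42, 46, 45, 45, 48]
```

View pics/in.png

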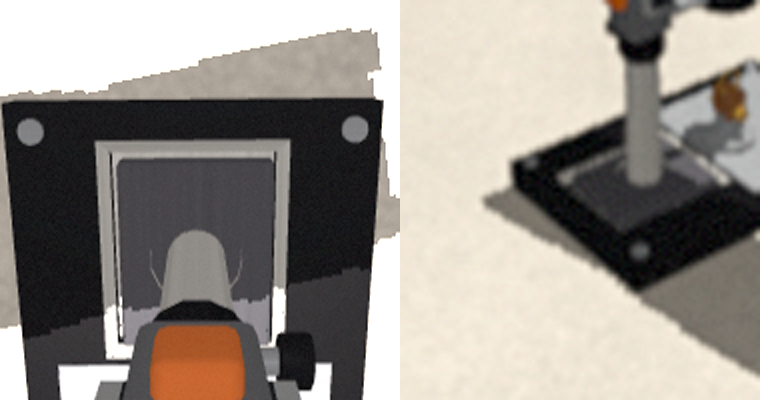

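The foot is in the pocket but tight against its +x wall: there is a floor gap on the left only, and Fx is -4.9 N. I ease it -x.

Call:
carry_out(plan=[{"dx":0,"dy":-0.5,"dz":-1,"twist":0,"fingers":1},{"dx":0,"dy":-1,"dz":-1.5,"twist":0,"fingers":1},{"dx":0,"dy":-1.5,"dz":-1.5,"twist":0,"fingers":1},{"dx":0,"dy":-1.8,"dz":-1.5,"twist":0,"fingers":1},{"dx":0,"dy":-1.8,"dz":-1.5,"twist":0,"fingers":1}])

```text
clock: 9.03
eef_pos: [0.5959, 0.0113, 0.122]
tool_rot: [0.774, 0.634, 0.001, 0.001]
ft_force: [1.8, -2.0, -3.6]
grip_width: 0.0292
grasp_force: 61.5
```

```bash
python3 go.py
```

```text
t 9.03 tcp [595.9  11.3 122. ] phi 78.66 tilt [-0.     0.003 -1.   ] F [ 1.8 -2.  -3.6] T [-0.31 -0.68 -0.09] w 29.2 g 61.5 j6 102.4
```

Call:
carry_out(plan=[{"dx":0,"dy":0,"dz":0.5,"twist":0,"fingers":1},{"dx":0,"dy":0,"dz":1,"twist":0,"fingers":1},{"dx":0,"dy":0,"dz":1,"twist":0,"fingers":0.3},{"dx":0,"dy":0,"dz":1,"twist":0,"fingers":0},{"dx":0,"dy":0,"dz":1,"twist":0,"fingers":-1}])

```text
clock: 9.45
eef_pos: [0.5939, 0.0121, 0.1208]
tool_rot: [0.773, 0.634, -0.0, -0.001]
ft_force: [-0.1, 0.7, -0.3]
grip_width: 0.053
grasp_force: 0.0
```

Call:
carry_out(plan=[{"dx":0,"dy":0,"dz":0,"twist":0,"fingers":-1},{"dx":0,"dy":0,"dz":0,"twist":0,"fingers":-1},{"dx":0,"dy":0,"dz":0,"twist":0,"fingers":-1},{"dx":0,"dy":0,"dz":-5,"twist":0,"fingers":-1},{"dx":0,"dy":0,"dz":-15,"twist":0,"fingers":-1}])

```text
clock: 9.87
eef_pos: [0.5934, 0.0116, 0.135]
tool_rot: [0.773, 0.634, -0.001, -0.001]
ft_force: [0.5, -0.3, -0.9]
grip_width: 0.0856
grasp_force: 0.0
```

Call:
carry_out(plan=[{"dx":0,"dy":0,"dz":-15,"twist":0,"fingers":-1},{"dx":0,"dy":0,"dz":-40,"twist":0,"fingers":-1},{"dx":0,"dy":0,"dz":-60,"twist":0,"fingers":-1},{"dx":0,"dy":0,"dz":-70,"twist":0,"fingers":-1},{"dx":0,"dy":0,"dz":-70,"twist":0,"fingers":-1}])

```text
clock: 10.28
eef_pos: [0.5966, 0.0116, 0.2098]
tool_rot: [0.773, 0.634, 0.003, 0.002]
ft_force: [0.9, 0.2, 0.7]
grip_width: 0.0854
grasp_force: 0.0
```

```bash
python3 go.py
cat > orange.py <<'E'
from h import *
from workcell import camera
c=camera("wrist");C=(c["intrinsics"],c["eye"],c["attitude"]);cv2.imwrite("pics/after.png",c["image"][:,:,::-1])
h=cv2.cvtColor(c["image"],cv2.COLOR_RGB2HSV);m=cv2.inRange(h,(3,140,40),(20,255,255))
n,l,s,ct=cv2.connectedComponentsWithStats(m);i=1+s[1:,4].argmax();print("orange box",s[i],ct[i].round(1))
L=[[sx*.009,y,.010+z] for sx in(-1,1) for y in(.017,.025) for z in(.155,.177)]
for p in ([.5955,.0125],[.5955,.0145],[.5975,.0125]):
    q=proj(world(L,[*p,-.1915]),C);print(p,"predicted box",q.min(0).round(1),q.max(0).round(1))
E
python3 orange.py
```

```text
t 10.28 tcp [596.6  11.6 209.8] phi 78.67 tilt [ 0.002  0.007 -1.   ] F [0.9 0.2 0.7] T [ 0.   -0.05 -0.04] w 85.4 g 0.0 j6 102.4
orange box [303 175  29  21 551] [316.8 185.7]
[0.5955, 0.0125] predicted box [300.9 172.9] [330.8 193.9]
[0.5955, 0.0145] predicted box [300.2 170. ] [330.2 190.8]
[0.5975, 0.0125] predicted box [304.2 172.3] [334.1 193.3]
```

```bash
python3 orange.py; python3 go.py 596.9 13.2 126 168.7
```

```text
orange box [304 176  30  21 566] [318.2 186.4]
[0.5955, 0.0125] predicted box [302.5 173.3] [332.6 194.6]
[0.5955, 0.0145] predicted box [301.7 170.3] [332.  191.4]
[0.5975, 0.0125] predicted box [305.7 172.7] [335.9 193.9]
t 10.38 tcp [594.6  11.5 205.9] phi 78.67 tilt [ 0.  0. -1.] F [ 0.2  0.8 -0.5] T [-0.01 -0.02 -0.05] w 85.4 g 0.0 j6 102.4
dxyz [ 2.1  1.8 79.9] twist -90.03
```

Call:
carry_out(plan=[{"dx":2,"dy":1.8,"dz":0,"twist":-7,"fingers":-1},{"dx":2,"dy":1.8,"dz":0,"twist":-14,"fingers":-1},{"dx":2,"dy":1.8,"dz":0,"twist":-21,"fingers":-1},{"dx":2,"dy":1.8,"dz":0,"twist":-28,"fingers":-1},{"dx":2,"dy":1.8,"dz":0,"twist":-35,"fingers":-1}])

```text
clock: 10.8
eef_pos: [0.5955, 0.0131, 0.2037]
tool_rot: [0.545, 0.839, -0.001, -0.002]
ft_force: [-0.3, 0.2, -0.6]
grip_width: 0.085
grasp_force: 0.0
```

Call:
carry_out(plan=[{"dx":0,"dy":0,"dz":0,"twist":-7,"fingers":-1},{"dx":0,"dy":0,"dz":0,"twist":-14,"fingers":-1},{"dx":0,"dy":0,"dz":0,"twist":-21,"fingers":-1},{"dx":0,"dy":0,"dz":0,"twist":-28,"fingers":-1},{"dx":0,"dy":0,"dz":0,"twist":-35,"fingers":-1}])

```text
clock: 11.22
eef_pos: [0.5955, 0.0131, 0.2037]
tool_rot: [0.267, 0.964, -0.001, -0.002]
ft_force: [0.3, -0.4, 0.2]
grip_width: 0.0852
grasp_force: 0.0
```

Call:
carry_out(plan=[{"dx":0,"dy":0,"dz":0,"twist":-7,"fingers":-1},{"dx":0,"dy":0,"dz":0,"twist":-14,"fingers":-1},{"dx":0,"dy":0,"dz":0,"twist":-20,"fingers":-1},{"dx":0,"dy":0,"dz":0,"twist":-20,"fingers":-1},{"dx":0,"dy":0,"dz":0,"twist":-20,"fingers":-1}])

```text
clock: 11.63
eef_pos: [0.5959, 0.0131, 0.2043]
tool_rot: [0.1, 0.995, -0.0, -0.001]
ft_force: [-0.1, 0.5, -0.4]
grip_width: 0.0851
grasp_force: 0.0
```

```bash
python3 go.py 596.7 13.2 126 168.7; python3 orange.py|head -2
```

```text
t 11.63 tcp [595.9  13.1 204.3] phi 168.51 tilt [ 0.003 -0.001 -1.   ] F [-0.1  0.5 -0.4] T [ 0.04 -0.03  0.04] w 85.1 g 0.0 j6 12.7
dxyz [-1.   0.3 78.3] twist -0.19
orange box [342 201  14  34 400] [348.4 217.7]
[0.5955, 0.0125] predicted box [342.1 198.2] [358.1 236.6]
```

Call:
carry_out(plan=[{"dx":-0.5,"dy":0,"dz":15,"twist":0,"fingers":-1},{"dx":-0.5,"dy":0,"dz":35,"twist":0,"fingers":-1},{"dx":-0.5,"dy":0,"dz":55,"twist":0,"fingers":-1},{"dx":-0.5,"dy":0,"dz":70,"twist":0,"fingers":-1},{"dx":-0.5,"dy":0,"dz":75,"twist":0,"fingers":-1}])

```text
clock: 12.1
eef_pos: [0.595, 0.013, 0.1275]
tool_rot: [0.1, 0.995, -0.0, -0.003]
ft_force: [-1.1, -0.1, -0.9]
grip_width: 0.0853
grasp_force: 0.0
```

Call:
carry_out(plan=[{"dx":0,"dy":0,"dz":2,"twist":0,"fingers":-0.3},{"dx":0,"dy":0,"dz":2,"twist":0,"fingers":-0.2},{"dx":0,"dy":0,"dz":2,"twist":0,"fingers":-0.1},{"dx":0,"dy":0,"dz":2,"twist":0,"fingers":-0.1},{"dx":0,"dy":0,"dz":2,"twist":0,"fingers":-0.1}])

```text
clock: 12.52
eef_pos: [0.598, 0.0131, 0.1301]
tool_rot: [0.099, 0.995, 0.0, 0.001]
ft_force: [-0.3, 0.2, 0.9]
grip_width: 0.0469
grasp_force: 0.0
```

```bash
python3 go.py 596.7 13.2 126 168.7
```

```text
t 12.52 tcp [598.   13.1 130.1] phi 168.66 tilt [-0.002  0.001 -1.   ] F [-0.3  0.2  0.9] T [ 0.03  0.03 -0.06] w 46.9 g 0.0 j6 12.6
dxyz [ 1.3 -0.1  4.1] twist -0.04
```

Call:
carry_out(plan=[{"dx":0,"dy":0,"dz":2,"twist":0,"fingers":-0.1},{"dx":0,"dy":0,"dz":4,"twist":0,"fingers":-0.1},{"dx":0,"dy":0,"dz":4,"twist":0,"fingers":-0.05},{"dx":0,"dy":0,"dz":4,"twist":0,"fingers":0},{"dx":0,"dy":0,"dz":4,"twist":0,"fingers":0.03}])

```text
clock: 12.93
eef_pos: [0.5972, 0.0135, 0.1249]
tool_rot: [0.099, 0.995, 0.0, -0.0]
ft_force: [-0.2, 1.2, -0.7]
grip_width: 0.0411
grasp_force: 0.7
```

Call:
carry_out(plan=[{"dx":0,"dy":0,"dz":0,"twist":0,"fingers":0.06},{"dx":0,"dy":0,"dz":0,"twist":0,"fingers":0.09},{"dx":0,"dy":0,"dz":0,"twist":0,"fingers":0.12},{"dx":0,"dy":0,"dz":0,"twist":0,"fingers":0.15},{"dx":0,"dy":0,"dz":0,"twist":0,"fingers":0.2}])

```text
clock: 13.35
eef_pos: [0.5973, 0.0122, 0.1257]
tool_rot: [0.099, 0.995, -0.001, 0.0]
ft_force: [-3.8, -3.3, 5.8]
grip_width: 0.035
grasp_force: 21.7
```

```bash
python3 go.py 596.7 13.2 126 168.7
```

```text
t 13.35 tcp [597.3  12.2 125.7] phi 168.64 tilt [-0.001 -0.001 -1.   ] F [-3.8 -3.3  5.8] T [-0.52  0.58  0.05] w 35.0 g 21.7 j6 12.6
dxyz [ 0.7  0.9 -0.3] twist -0.06
```

Call:
carry_out(plan=[{"dx":0,"dy":0,"dz":0,"twist":0,"fingers":1},{"dx":0,"dy":0,"dz":0,"twist":0,"fingers":1},{"dx":0,"dy":0,"dz":0,"twist":0,"fingers":1},{"dx":0,"dy":0,"dz":-1,"twist":0,"fingers":1},{"dx":0,"dy":0,"dz":-2,"twist":0,"fingers":1}])

```text
clock: 13.77
eef_pos: [0.5969, 0.0122, 0.1263]
tool_rot: [0.099, 0.995, -0.001, -0.0]
ft_force: [0.5, -4.2, -2.5]
grip_width: 0.0332
grasp_force: 59.8
```

```bash
python3 go.py
```

```text
t 13.77 tcp [596.9  12.2 126.3] phi 168.63 tilt [ 0.001 -0.002 -1.   ] F [ 0.5 -4.2 -2.5] T [-0.8  -0.05  0.03] w 33.2 g 59.8 j6 12.6
```

Call:
carry_out(plan=[{"dx":0,"dy":0,"dz":-1,"twist":0,"fingers":1},{"dx":0,"dy":0,"dz":-2,"twist":0,"fingers":1},{"dx":0,"dy":0,"dz":-4,"twist":0,"fingers":1},{"dx":0,"dy":0,"dz":-6,"twist":0,"fingers":1},{"dx":0,"dy":0,"dz":-6,"twist":0,"fingers":1}])

```text
clock: 14.18
eef_pos: [0.5971, 0.0127, 0.1331]
tool_rot: [0.099, 0.995, -0.0, -0.0]
ft_force: [-1.2, -3.6, -2.1]
grip_width: 0.0332
grasp_force: 60.2
```

```bash
python3 go.py
python3 - <<'E'
from workcell import camera
import cv2
cv2.imwrite("pics/l1.png",camera("side")["image"][:,:,::-1])
E
```

```text
t 14.18 tcp [597.1  12.7 133.1] phi 168.66 tilt [ 0.    -0.001 -1.   ] F [-1.2 -3.6 -2.1] T [-1.28  0.24 -0.03] w 33.2 g 60.2 j6 12.6
```

Call:
carry_out(plan=[{"dx":0,"dy":-0.5,"dz":-3,"twist":0,"fingers":1},{"dx":0,"dy":-0.8,"dz":-7,"twist":0,"fingers":1},{"dx":0,"dy":-0.8,"dz":-11,"twist":0,"fingers":1},{"dx":0,"dy":-0.8,"dz":-15,"twist":0,"fingers":1},{"dx":0,"dy":-0.8,"dz":-19,"twist":0,"fingers":1}])

```text
clock: 14.65
eef_pos: [0.597, 0.0126, 0.1525]
tool_rot: [0.099, 0.995, 0.0, 0.0]
ft_force: [-0.8, -2.8, -2.8]
grip_width: 0.0329
grasp_force: 60.0
```

```bash
python3 go.py
```

```text
t 14.65 tcp [597.   12.6 152.5] phi 168.68 tilt [ 0.     0.001 -1.   ] F [-0.8 -2.8 -2.8] T [-0.69  0.07 -0.01] w 32.9 g 60.0 j6 12.5
```

Call:
carry_out(plan=[{"dx":0,"dy":-0.5,"dz":-4,"twist":0,"fingers":1},{"dx":0,"dy":-0.5,"dz":-8,"twist":0,"fingers":1},{"dx":0,"dy":-0.5,"dz":-13,"twist":0,"fingers":1},{"dx":0,"dy":-0.5,"dz":-18,"twist":0,"fingers":1},{"dx":0,"dy":-0.5,"dz":-23,"twist":0,"fingers":1}])

```text
clock: 15.07
eef_pos: [0.597, 0.0123, 0.1755]
tool_rot: [0.099, 0.995, 0.001, 0.0]
ft_force: [0.0, -0.9, -3.8]
grip_width: 0.0334
grasp_force: 59.8
```

```bash
python3 go.py
```

```text
t 15.07 tcp [597.   12.3 175.5] phi 168.68 tilt [ 0.     0.001 -1.   ] F [ 0.  -0.9 -3.8] T [ 0.   -0.07 -0.05] w 33.4 g 59.8 j6 12.5
```

Past the first stop with only about 3 N of pull.

Call:
carry_out(plan=[{"dx":0,"dy":0,"dz":-5,"twist":0,"fingers":1},{"dx":0,"dy":0,"dz":-10,"twist":0,"fingers":1},{"dx":0,"dy":0,"dz":-15,"twist":0,"fingers":1},{"dx":0,"dy":0,"dz":-20,"twist":0,"fingers":1},{"dx":0,"dy":0,"dz":-25,"twist":0,"fingers":1}])

```text
clock: 15.48
eef_pos: [0.597, 0.0122, 0.2005]
tool_rot: [0.099, 0.995, 0.0, 0.0]
ft_force: [0.0, 0.7, -3.7]
grip_width: 0.0332
grasp_force: 59.7
```

Call:
carry_out(plan=[{"dx":0,"dy":0,"dz":-2,"twist":0,"fingers":1},{"dx":0,"dy":0,"dz":-4,"twist":0,"fingers":1},{"dx":0,"dy":0,"dz":-6,"twist":0,"fingers":1},{"dx":0,"dy":0,"dz":-8,"twist":0,"fingers":1},{"dx":0,"dy":0,"dz":-9,"twist":0,"fingers":1}])

```text
clock: 15.9
eef_pos: [0.5971, 0.0121, 0.2091]
tool_rot: [0.099, 0.995, 0.0, 0.0]
ft_force: [0.9, 1.0, -2.2]
grip_width: 0.0331
grasp_force: 59.7
```

```bash
python3 go.py
```

```text
t 15.9 tcp [597.1  12.1 209.1] phi 168.68 tilt [-0.     0.001 -1.   ] F [ 0.9  1.  -2.2] T [ 0.79 -0.06 -0.09] w 33.1 g 59.7 j6 12.5
```

Call:
carry_out(plan=[{"dx":0,"dy":0.3,"dz":-0.7,"twist":0,"fingers":1},{"dx":0,"dy":0.3,"dz":-1.4,"twist":0,"fingers":1},{"dx":0,"dy":0.3,"dz":-2.1,"twist":0,"fingers":1},{"dx":0,"dy":0.3,"dz":-2.8,"twist":0,"fingers":1},{"dx":0,"dy":0.3,"dz":-3.5,"twist":0,"fingers":1}])

```text
clock: 16.32
eef_pos: [0.5971, 0.0122, 0.2124]
tool_rot: [0.099, 0.995, 0.0, -0.0]
ft_force: [0.3, 1.2, -3.4]
grip_width: 0.0331
grasp_force: 59.8
```

```bash
python3 go.py
```

```text
t 16.32 tcp [597.1  12.2 212.4] phi 168.67 tilt [ 0.  0. -1.] F [ 0.3  1.2 -3.4] T [ 0.81 -0.09  0.02] w 33.1 g 59.8 j6 12.5
```

Call:
carry_out(plan=[{"dx":0,"dy":0.3,"dz":-0.4,"twist":0,"fingers":1},{"dx":0,"dy":0.3,"dz":-0.8,"twist":0,"fingers":1},{"dx":0,"dy":0.3,"dz":-1.2,"twist":0,"fingers":1},{"dx":0,"dy":0.3,"dz":-1.6,"twist":0,"fingers":1},{"dx":0,"dy":0.3,"dz":-2,"twist":0,"fingers":1}])

```text
clock: 16.73
eef_pos: [0.597, 0.0123, 0.2144]
tool_rot: [0.099, 0.995, -0.0, -0.0]
ft_force: [0.4, 0.3, -3.2]
grip_width: 0.033
grasp_force: 59.7
```

```bash
python3 go.py
```

```text
t 16.73 tcp [597.   12.3 214.4] phi 168.67 tilt [ 0. -0. -1.] F [ 0.4  0.3 -3.2] T [ 0.66 -0.09 -0.01] w 33.0 g 59.7 j6 12.5
```

Call:
carry_out(plan=[{"dx":0,"dy":0,"dz":-0.3,"twist":0,"fingers":1},{"dx":0,"dy":0,"dz":-0.6,"twist":0,"fingers":1},{"dx":0,"dy":0,"dz":-0.9,"twist":0,"fingers":1},{"dx":0,"dy":0,"dz":-1.0,"twist":0,"fingers":1},{"dx":0,"dy":0,"dz":-1.0,"twist":0,"fingers":1}])

```text
clock: 17.15
eef_pos: [0.5971, 0.0123, 0.2155]
tool_rot: [0.099, 0.995, -0.0, 0.0]
ft_force: [1.3, 0.7, -2.4]
grip_width: 0.0332
grasp_force: 59.7
```

```bash
python3 go.py
```

```text
t 17.15 tcp [597.1  12.3 215.5] phi 168.67 tilt [-0. -0. -1.] F [ 1.3  0.7 -2.4] T [ 0.64 -0.08 -0.01] w 33.2 g 59.7 j6 12.5
```

Call:
carry_out(plan=[{"dx":0,"dy":0,"dz":-0.3,"twist":0,"fingers":1},{"dx":0,"dy":0,"dz":-0.6,"twist":0,"fingers":1},{"dx":0,"dy":0,"dz":-0.8,"twist":0,"fingers":1},{"dx":0,"dy":0,"dz":-0.8,"twist":0,"fingers":1},{"dx":0,"dy":0,"dz":-0.8,"twist":0,"fingers":1}])

```text
clock: 17.57
eef_pos: [0.597, 0.0123, 0.216]
tool_rot: [0.099, 0.995, -0.0, -0.0]
ft_force: [0.3, 0.6, -4.9]
grip_width: 0.033
grasp_force: 60.2
```

```bash
python3 go.py
```

```text
t 17.57 tcp [597.   12.3 216. ] phi 168.67 tilt [ 0. -0. -1.] F [ 0.3  0.6 -4.9] T [ 0.64 -0.19 -0.03] w 33.0 g 60.2 j6 12.5
```

Call:
carry_out(plan=[{"dx":0,"dy":0,"dz":-0.2,"twist":0,"fingers":1},{"dx":0,"dy":0,"dz":-0.2,"twist":0,"fingers":1},{"dx":0,"dy":0,"dz":-0.2,"twist":0,"fingers":1},{"dx":0,"dy":0,"dz":-0.2,"twist":0,"fingers":1},{"dx":0,"dy":0,"dz":-0.2,"twist":0,"fingers":1}])

```text
clock: 17.98
eef_pos: [0.5969, 0.0124, 0.216]
tool_rot: [0.099, 0.995, -0.0, -0.0]
ft_force: [1.1, 0.3, -7.0]
grip_width: 0.033
grasp_force: 60.1
```

Run:
```python
from workcell import camera,bot
import cv2,numpy as np
F=[];Z=[]
for i in range(8):
    c=camera("side");o=bot.get_obs();F.append(o["ft_force"]);Z.append(o["eef_pos"][2])
print(np.mean(F,0).round(2),np.std(F,0).round(2),np.mean(Z).round(5))
s=c["image"];n=camera("scene")["image"]
z=lambda im,y,x,k:cv2.convertScaleAbs(cv2.resize(im[y[0]:y[1],x[0]:x[1],::-1],None,fx=k,fy=k,interpolation=2),alpha=1.6)
a=z(s,(120,280),(230,350),3.3);b=z(n,(140,300),(240,360),3.3)
cv2.imwrite("pics/end.png",np.hstack([a,b]))
```

```text
[ 0.51  0.71 -7.03] [0.26 0.45 0.43] 0.21606
```

View pics/end.png

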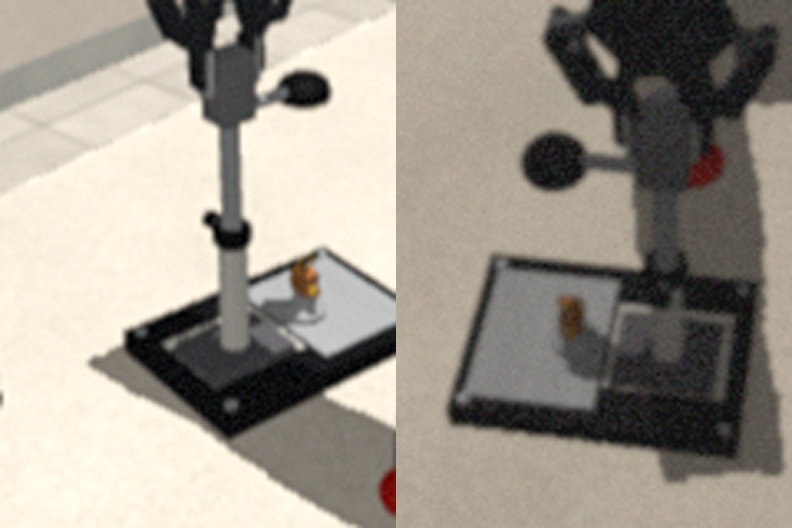

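The mast is out to its second stop: z is blocked at 216.0 mm, 90 mm above the start, and the pull has risen to 7 N. The foot is flat in the pocket. I ease the pull a little so the foot stays put.

Call:
carry_out(plan=[{"dx":0,"dy":0,"dz":0.15,"twist":0,"fingers":1},{"dx":0,"dy":0,"dz":0.15,"twist":0,"fingers":1},{"dx":0,"dy":0,"dz":0.15,"twist":0,"fingers":1},{"dx":0,"dy":0,"dz":0.15,"twist":0,"fingers":1},{"dx":0,"dy":0,"dz":0.15,"twist":0,"fingers":1}])

```text
clock: 18.85
eef_pos: [0.5969, 0.0121, 0.2161]
tool_rot: [0.099, 0.995, -0.0, -0.0]
ft_force: [0.1, 0.3, -8.5]
grip_width: 0.0333
grasp_force: 60.4
```

```bash
python3 go.py; python3 -c "
from workcell import job_done
print(job_done())"
```

```text
t 18.85 tcp [596.9  12.1 216.1] phi 168.67 tilt [ 0. -0. -1.] F [ 0.1  0.3 -8.5] T [-0.01  0.01  0.02] w 33.3 g 60.4 j6 12.5
the job is handed in; nothing more can be done
None
```

I handed the job in with the lamp in the pocket, the mast at its second stop and the head gripped. However, the last reading was 8.5 N of pull, about the lamp's full weight, so the foot may be only just touching the pocket floor or lifted by a fraction of a millimetre. I handed in within the same command as that reading, so I couldn't correct it.

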